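# Lift the basket out of the ultrasonic cleaner

### The arm

A 6-joint arm with a two-finger parallel gripper is mounted at the origin on a cart in front of the work surface, level with it; the furniture and walls round the work are solid. World frame = base frame: x ahead of the robot, y to its left, z up, the work surface at z = 0. Lengths are in m, angles in degrees, forces in N, time in s.
With the tool pointing down it reaches from about 0.4 to 0.825 m from the base axis. Payload 7 kg.
Tool frame: the origin (TCP) lies midway between the tips of the shut fingers; the grasp point (between the pads) lies r.hold_point_z behind it (r.hold_point_z is the distance from the TCP to the grasp point, in m); z points along the fingers, x is the direction in which the jaws open and shut, and the axes are right-handed (so a half turn about z gives the same grasp; the last joint's range is limited). The gripper opens to 88 mm and grips with 3 to 60 N. Pads are 19 mm wide; open, the fingers measure 130 mm over their backs; the gripper's body (78 mm by 193 mm) begins 47 mm behind the grasp point.
Start: joints at [81.538, 20.546, 0.682, 0, -70.136, -16.507], TCP at [0.285, 0.612, 0.227] pointing down, gripper open.
Joint ranges: [-176.03, 176.03], [-82.01, 121.73], [-58.28, 71.71], [-173.87, 95.51], [-174.79, -0.11], [-173.66, 173.66]. Speed limits (degrees/s): [136.94, 136.94, 172.46, 180, 180, 180].

### API

Orientations are given as [roll, pitch, yaw] about the fixed x, y, z axes, in that order (R = Rz(yaw) Ry(pitch) Rx(roll)).
In Python, from plant import get_state, viewer, close_job, r gives the robot as it stands.
- The arm moves only by the tool apply_moves, never from a script. Its argument "plan" is a list of rows, each a list of 3 entries, a list of its own where there are three numbers: the closure in counts, from 0 (fully open) to 255 (shut), then the shift along the tool's x, y, z in units of 50 mm (1.0 is 50 mm), then the turn about the tool's z in units of 6 degrees (1.0 is 6 degrees). A call has 1 to 12 rows; each row shifts and turns the commanded pose from where the row before left it, along the tool's axes as they then stand; what a row does not reach is not made up. A row lasts 1/8 s, in which the tool goes at most 62.5 mm and 10.7 degrees, less where a joint would pass 70% of its speed; a pose out of reach is approached as far as the arm can. A call is refused whole if a number of a shift passes 1 or a number of a turn 1, either way. A call with a gripper value outside its range is refused whole. The fingers move at their own pace and stop on an object; "squeeze" is the grip in N (left out, the last holds). Time passes only in rows, so rows that do not move let the fingers close. It gives the time, the measured TCP pose, the force and the opening at its end, in the units of the state.
- get_state(): the state, without advancing time (a new reading comes with each control period).
- viewer.capture(name): name is "scene" or "side" or "wrist"; returns a dict with "frame" (420x560x3 uint8, blue, green, red), "K" (3x3 intrinsics, pixels), "R" (3x3) and "t" (3): a world point X has camera coordinates R X + t; the wrist camera has in their place "mount" (4x4, takes a point from camera to tool coordinates, whose origin is the TCP and whose axes are the tool frame's). Camera axes: x right, y down, z forward; pixel columns grow to the right and rows downward; lengths in m; the calibration is good to about 2 mm. The wrist camera is an equidistant fisheye: a pixel r from the principal point sees the ray r / f radians off the axis. A picture is of the moment at which its call begins: read the wrist's pose just before it. There is no depth.
- close_job(): hands the job in, once; it reports no verdict.
The state is a dict: "time_s": time; "joints": joint angles; "qd": joint speeds; "joint_torque": joint torques, N m; "tcp_pos": TCP position; "eef_rot": TCP orientation; "contact_force": force on the tool from outside, world axes, zero at the start; "moment": the same for the moment, N m; "gripper_width": finger opening in m.
Only numpy, scipy, OpenCV 4.12 (cv2) and the standard library are available. Lean on these libraries where they do the work, as an engineer would, in place of code of your own. Each camera call takes 0.05 s, during which the arm holds its last target.

### The job

The parts in the ultrasonic cleaner are clean. Take the lid off by its bow handle and hang it by that handle on the two upturned prongs of the lid stand, then lift the wire basket out by its bail without tipping it or losing a part, and finish while holding it still and level over the open tank, a few centimetres clear of the rim, so that it can drip off: do not put it down. Leave everything else on the bench where it is.

Things in the scene. Friction and masses are not known exactly. Their poses are not given: they have to be found in the camera images.
- cleaner: bench-top ultrasonic cleaner, fixed: white box with a steel rim, 140 mm (x) by 210 mm (y), rim top 110 mm above the bench, drained. Origin: centre of its underside on the bench; z up; front with the dial faces -x. Tank opening 110 mm (x) by 180 mm (y), tank floor 80 mm below the rim.
- lid: the cleaner's lid, about 0.28 kg: steel plate 140 (x) by 210 (y) by 3 mm, with a 6 mm lip below that sits in the tank opening with 4 mm play: lift it straight up first. Origin: centre of the plate's underside, z up. Bow handle along y: posts 124 mm apart carry a round bar 8 mm thick, centre line 57 mm above the origin, 50 mm free below the bar.
- lid_grip (a point): centre of the black sleeve at the middle of the lid's handle bar, 57 mm above the lid's origin, axes as the lid's. Sleeve 44 mm long (y), 14 mm wide (x: pinch it this way from above), 16 mm tall; on either side of it the bar is bare for about 36 mm. The lid's weight hangs centrally below it.
- lid_stand: steel stand, fixed, left or right of the cleaner: drip tray 190 by 220 mm with 12 mm rim, column at its far side with a cross plate (front face x = +87 mm, 148 mm high), and from that two parallel round prongs 8 mm thick at y = -38 and +38 mm that point to -x, dip to a seat and end in upturned tips at x = -30 mm. Origin: on the bench below the seat; z up.
- hook_seat (a point): where lid_grip comes to lie when the lid hangs: midway between the prongs, 134 mm above the bench, axes as the stand's. Seat flat for x = -12 to +12 mm, prong top 130 mm, underside 122 mm, tip tops 144 mm high. Bring the lid from -x, its bar along y, bar above the tips and plate below the prongs; move to +x, lower. Fingers fit between the prongs.
- basket: stainless wire basket, about 0.22 kg plus load, on the tank floor under the lid: 88 mm (x) by 150 mm (y), sides 45 mm tall, floor 3 mm. Origin: centre of its underside, z up. A stiff bail stands over its middle along its x axis, top 76 mm above the origin (4 mm below the cleaner's rim).
- basket_grip (a point): centre of the black sleeve on top of the basket's bail, 69 mm above the basket's origin, axes as the basket's. Sleeve 42 mm long (x), 12 mm wide (y: pinch it this way from above), 14 mm tall; over 80 mm are free on either side of it to the tank's end walls.
- gear: brass index gear, 50 mm across, 9 mm tall with a hub, lying loose in the basket. Origin: centre of its underside.
- dop_a: bare brass dop stick, 6 mm thick, 45 mm long, lying loose in the basket. Origin: under its middle.
- dop_b: bare brass dop stick, 6 mm thick, 40 mm long, lying loose in the basket. Origin: under its middle.
- brush: not part of the job: a thin wooden cleaning brush 140 mm long, lying flat between the cleaner and the lid stand. Origin: centre of its underside.
- mug: not part of the job: a white mug 95 mm tall behind the gap between cleaner and stand. Origin: centre of its underside.
- loupe: not part of the job: a small folding loupe, 42 x 62 x 17 mm, at the front. Origin: centre of its underside.
- parts_tin: not part of the job: a flat shut steel tin 64 x 94 x 27 mm at the front left. Origin: centre of its underside.
- petri_dish: not part of the job: a shallow round dish 45 mm across, 10 mm tall, at the front. Origin: centre of its underside.
- tweezers: not part of the job: steel tweezers 135 mm long lying flat at the front right. Origin: centre of its underside.

How it is judged:
By the outcome, as a careful person would: the job done as asked, in the order asked, and still so for the second after the job is handed in, while the arm keeps its last pose, push and grip.
It also fails if it takes over 69 s, if anything falls off the work surface, if the arm or the gripper's body presses on something with over 40 N, if the wrist force passes 120 N, or if a joint passes its speed limit or range.

## Working session

There is one attempt and no reset: what is moved stays moved. The work goes in short steps, Python scripts to look and compute and a tool call to move; the robot and the scene stay as the last step left them, time stands still between calls to the robot, and variables do not carry over. Pictures are saved under pics/ and viewed, and the job is handed in when it is done.

Besides the shell and the picture viewer there is one more tool, called after "Emit:" as name([rows], argument=value, ...), one row to a line, values as JSON. apply_moves: Moves the arm, as the interface text tells. Its arguments: {"type":"object","properties":{"plan":{"type":"array","items":{"type":"array"}},"squeeze":{"type":"number"}},"required":["plan"]}

```bash
mkdir -p pics; ls
python3 - <<'E'
from plant import get_state, viewer, r
import cv2,numpy as np
s=get_state();print(s, r.hold_point_z)
for n in("scene","side","wrist"):
    d=viewer.capture(n);cv2.imwrite(f"pics/{n}0.png",d["frame"])
    print(n,{k:np.round(v,4).tolist() for k,v in d.items() if k!="frame"})
E
```

```text
pics
{'time_s': 0.0, 'joints': array([ 8.15350706e+01,  2.05898197e+01,  6.33391709e-01, -1.88447502e-02,
       -7.01346528e+01, -1.65064275e+01]), 'qd': array([ 0.05637313,  0.10340967,  0.02988679,  0.02860001, -0.0146684 ,
       -0.07716627]), 'joint_torque': array([-3.92526545e-04, -5.82717705e+01,  2.93058264e+01,  6.99741304e+00,
        6.99909084e-03, -1.47222440e-04]), 'tcp_pos': array([0.2847928 , 0.6114457 , 0.22564202]), 'eef_rot': array([-1.79991105e+02, -9.23608018e-02, -1.14977782e+02]), 'contact_force': array([ 0.82743757,  0.0690495 , -0.56547764]), 'moment': array([-0.00514757, -0.02771236,  0.02162019]), 'gripper_width': 0.08773237407214603} 0.0188
scene {'K': [[392.8191, 0.0, 279.3871], [0.0, 392.8191, 206.2567], [0.0, 0.0, 1.0]], 'R': [[0.694, -0.72, 0.006], [-0.5531, -0.5384, -0.6358], [0.4609, 0.4379, -0.7719]], 't': [-0.3778, 0.3666, 0.7089]}
side {'K': [[393.1694, 0.0, 270.8887], [0.0, 393.1694, 206.0119], [0.0, 0.0, 1.0]], 'R': [[-0.9772, -0.2117, -0.0145], [-0.0708, 0.3895, -0.9183], [0.2, -0.8964, -0.3956]], 't': [0.5187, 0.1552, 0.9807]}
wrist {'K': [[325.1923, 0.0, 278.0187], [0.0, 325.1923, 208.1877], [0.0, 0.0, 1.0]], 'mount': [[1.0, -0.001, 0.0, -0.0009], [0.001, 0.9672, 0.254, -0.0674], [-0.0003, -0.254, 0.9672, -0.1569], [0.0, 0.0, 0.0, 1.0]]}
```

View pics/scene0.png

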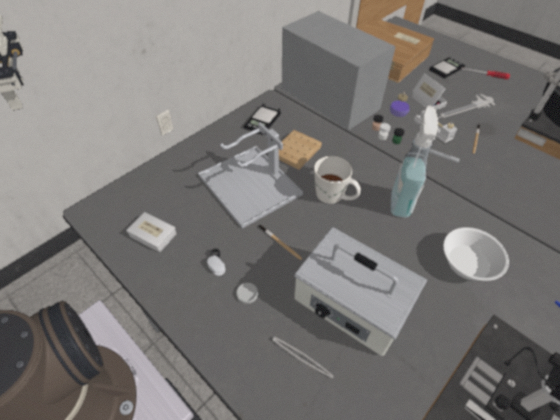

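View pics/side0.png

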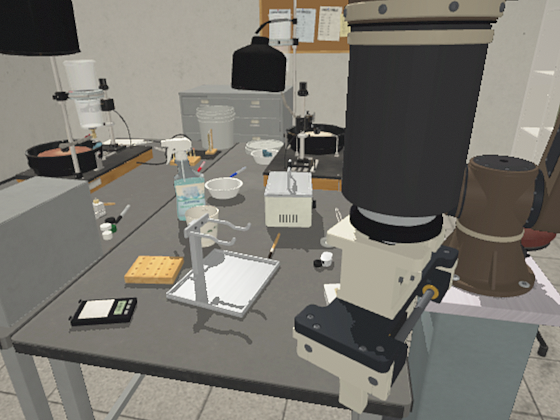

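View pics/wrist0.png

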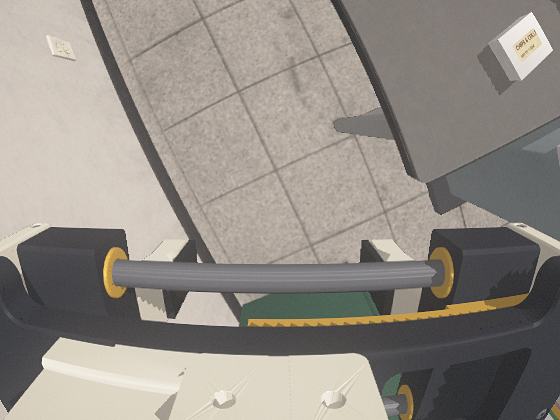

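Scene view: cleaner around (360,290), with the black sleeve at (366,261). The stand is at (250,180) with its prongs near (240,145). I'll zoom in on both.

Run:
```python
import cv2
a=cv2.imread("pics/scene0.png")
cv2.imwrite("pics/z1.png",cv2.resize(a[220:365,280:440],None,fx=5,fy=4.1,interpolation=cv2.INTER_CUBIC)[:600,:800])
cv2.imwrite("pics/z2.png",cv2.resize(a[115:235,185:335],None,fx=5,fy=5,interpolation=cv2.INTER_CUBIC))
b=cv2.imread("pics/side0.png")
cv2.imwrite("pics/z3.png",cv2.resize(b[160:320,160:320],None,fx=3.7,fy=3.7,interpolation=cv2.INTER_CUBIC))
```

```text
(no output)
```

View pics/z1.png

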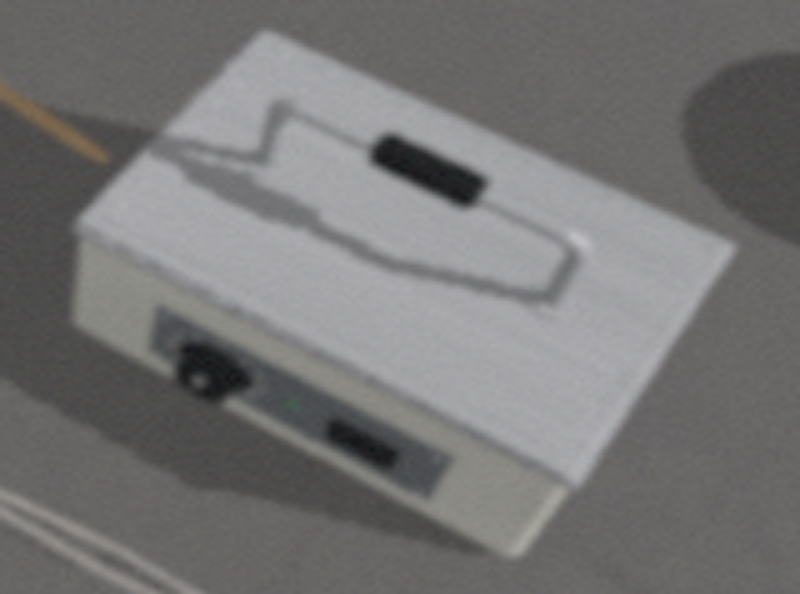

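View pics/z2.png

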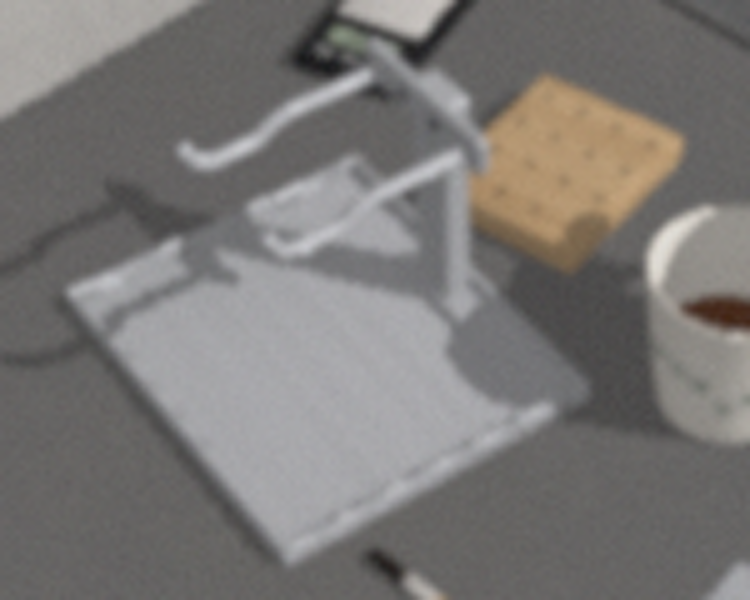

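View pics/z3.png

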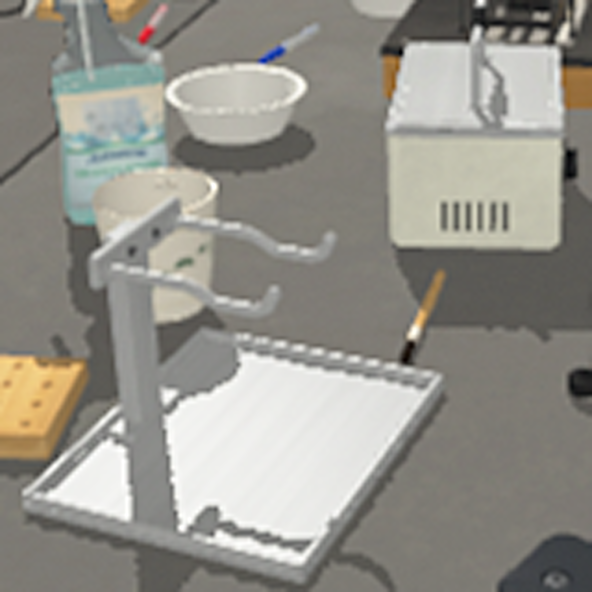

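```bash
cat > h.py <<'E'
import numpy as np,cv2
from plant import get_state, viewer, r
from scipy.spatial.transform import Rotation as Ro
def cast(d,px,z):
    px=np.atleast_2d(px).astype(float)
    K,R,t=d["K"],d["R"],d["t"]
    ray=np.c_[px,np.ones(len(px))]@np.linalg.inv(K).T@R
    c=-R.T@t
    return c+ray*((z-c[2])/ray[:,2])[:,None]
def pose():
    s=get_state();return s["tcp_pos"],Ro.from_euler("xyz",s["eef_rot"],degrees=True).as_matrix()
def wcast(d,px,z,p,Rt):
    px=np.atleast_2d(px).astype(float);K=d["K"];M=d["mount"]
    q=(px-K[:2,2])/K[0,0];th=np.linalg.norm(q,axis=1)
    ray=np.c_[q/np.maximum(th,1e-9)[:,None]*np.sin(th)[:,None],np.cos(th)]
    ray=ray@M[:3,:3].T@Rt.T; c=p+Rt@M[:3,3]
    return c+ray*((z-c[2])/ray[:,2])[:,None]
def proj(d,X):
    X=np.atleast_2d(X);c=X@d["R"].T+d["t"];u=c@d["K"].T;return u[:,:2]/u[:,2:]
def wproj(d,X,p,Rt):
    M=d["mount"];T=(np.atleast_2d(X)-p)@Rt;c=(T-M[:3,3])@M[:3,:3]
    th=np.arctan2(np.hypot(c[:,0],c[:,1]),c[:,2]);n=c[:,:2]/np.hypot(c[:,0],c[:,1])[:,None]
    return n*th[:,None]*d["K"][0,0]+d["K"][:2,2]
E
python3 - <<'E'
from h import *
d=viewer.capture("scene")
a=np.array([(268,30),(737,245),(575,487),(75,228)])/[5,4.1]+[280,220]
c=cast(d,a,.113);print(c.round(4),c.mean(0))
for i in range(4):
    e=c[(i+1)%4]-c[i];print(np.linalg.norm(e[:2]),np.degrees(np.arctan2(e[1],e[0])))
s=cast(d,np.array([(430,170)])/[5,4.1]+[280,220],.113+.057-.003+.004);print("sleeve",s)
t=np.array([(288,562),(588,393),(360,155),(68,292)])/5+[185,115]
c=cast(d,t,.008);print(c.round(4),c.mean(0))
for i in range(4):
    e=c[(i+1)%4]-c[i];print(np.linalg.norm(e[:2]),np.degrees(np.arctan2(e[1],e[0])))
tp=cast(d,np.array([(185,150),(270,240)])/5+[185,115],.142);print(tp,np.linalg.norm(tp[0]-tp[1]),)
E
```

```text
[[ 0.5766 -0.1275  0.113 ]
 [ 0.6046 -0.3354  0.113 ]
 [ 0.4637 -0.3549  0.113 ]
 [ 0.4343 -0.147   0.113 ]] [ 0.5198059  -0.24122563  0.113     ]
0.2097806757159917 -82.30954418100049
0.14226996175235745 -172.13174689509196
0.20993777994631024 98.04104897246643
0.14355416855373854 7.80552709477228
sleeve [[ 0.5196027  -0.24034972  0.171     ]]
[[0.4899 0.0723 0.008 ]
 [0.6743 0.0406 0.008 ]
 [0.7194 0.2596 0.008 ]
 [0.5304 0.2938 0.008 ]] [0.6034882 0.1665877 0.008    ]
0.18716329184428135 -9.770210514438965
0.22361947881616928 78.36019723449105
0.19211353770129755 169.73129249759938
0.22518417509210698 -100.36880463072704
[[0.56218153 0.21123352 0.142     ]
 [0.54903171 0.13581229 0.142     ]] 0.07655899387628902
```

Emit:
apply_moves([
  [0,[0,0,-0.1],0.95],
  [0,[0,0,-0.1],0.95],
  [0,[0,0,-0.1],0.95],
  [0,[0,0,-0.1],0.95],
  [0,[0,0,-0.1],0.95],
  [0,[0,0,-0.1],0.95],
  [0,[0,0,-0.1],0.95],
  [0,[0,0,-0.1],0.95],
  [0,[0,0,-0.1],0.95],
  [0,[0,0,-0.1],0.97],
])

```text
time_s: 1.45
tcp_pos: [0.2849, 0.6118, 0.2764]
eef_rot: [-180.0, -0.0, -172.3]
contact_force: [0.2, -0.8, 0.9]
gripper_width: 0.0879
```

```bash
cat >> h.py <<'E'
def go(target,yaw=None):
    p,R=pose();s=get_state()
    print("t",s["time_s"],"p",p.round(4),"rpy",s["eef_rot"].round(2),"w",round(s["gripper_width"],4),"F",s["contact_force"].round(1))
    print("shift units",(R.T@(np.array(target)-p)/.05).round(3), "" if yaw is None else "turn units %.3f"%(-((yaw-s["eef_rot"][2]+180)%360-180)/6))
E
python3 - <<'E'
from h import *
go([.52,-.24,.28],-172.1)
d=viewer.capture("scene")
print(cast(d,[[333,195]],0.),"mug")
E
```

```text
t 1.45 p [0.2849 0.6118 0.2764] rpy [-1.7997e+02 -2.0000e-02 -1.7228e+02] w 0.0879 F [ 0.2 -0.8  0.9]
shift units [ -2.372 -17.512  -0.064] turn units -0.030
[[ 0.73232106 -0.01597208  0.        ]] mug
```

Emit:
apply_moves([
  [0,[-0.39,-0.83,-0.05],0],
  [0,[-0.39,-0.83,-0.05],0],
  [0,[-0.39,-0.83,0],0],
  [0,[-0.39,-0.83,0],0],
  [0,[-0.39,-0.83,0],0],
  [0,[-0.39,-0.83,0],0],
  [0,[-0.39,-0.83,0],0],
  [0,[-0.39,-0.83,0],0],
  [0,[-0.39,-0.83,0],0],
  [0,[-0.39,-0.83,0],0],
  [0,[-0.39,-0.83,0],0],
  [0,[-0.39,-0.83,0],0],
])

```text
time_s: 3.0
tcp_pos: [0.5858, 0.1495, 0.2814]
eef_rot: [180.0, -0.0, -172.0]
contact_force: [0.9, 0.5, 0.5]
gripper_width: 0.0872
```

Emit:
apply_moves([
  [0,[0,0,0],0],
  [0,[0,0,0],0],
])

```text
time_s: 3.25
tcp_pos: [0.5851, 0.1507, 0.2812]
eef_rot: [180.0, -0.0, -172.1]
contact_force: [-0.6, 0.3, -0.0]
gripper_width: 0.0879
```

Run:
```python
from h import *
go([.52,-.24,.28],-172.1)
p,R=pose()
d=viewer.capture("wrist");cv2.imwrite("pics/w1.png",d["frame"]);np.savez("w1.npz",p=p,R=R)
e=viewer.capture("side");cv2.imwrite("pics/s1.png",e["frame"])
print(wproj(d,[[.5556,.1735,.144],[.585,.168,.130]],p,R))
```

```text
t 3.25 p [0.5851 0.1507 0.2812] rpy [ 1.8000e+02 -3.0000e-02 -1.7208e+02] w 0.0879 F [-0.6  0.3 -0. ]
shift units [ 2.366 -7.56   0.026] turn units 0.003
[[305.28270944 224.91521763]
 [275.51933052 211.45436194]]
```

View pics/w1.png

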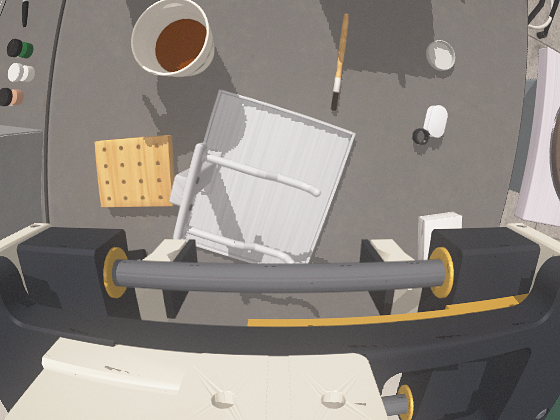

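Run:
```python
import cv2
a=cv2.imread("pics/w1.png")
cv2.imwrite("pics/z4.png",cv2.resize(a[130:280,160:340],None,fx=4,fy=4,interpolation=cv2.INTER_CUBIC))
b=cv2.imread("pics/s1.png")
cv2.imwrite("pics/z5.png",cv2.resize(b[200:320,160:290],None,fx=5,fy=5,interpolation=cv2.INTER_CUBIC))
```

```text
(no output)
```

View pics/z4.png

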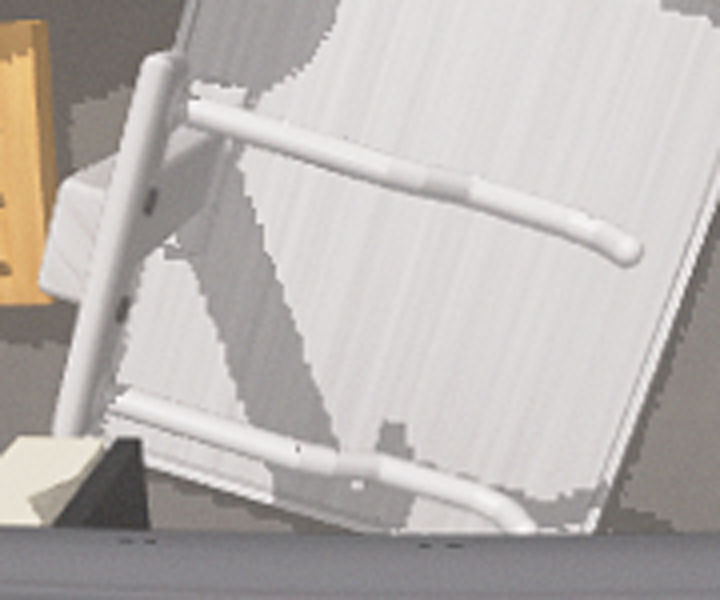

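View pics/z5.png

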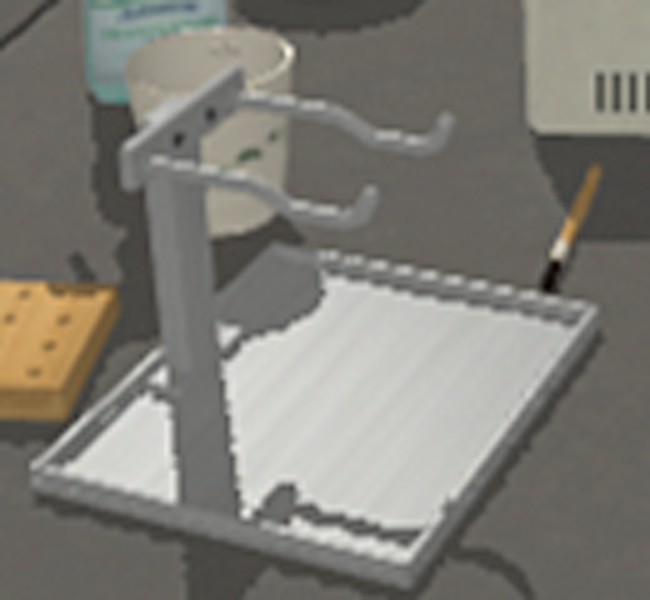

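Run:
```python
from h import *
w=np.load("w1.npz");p,R=w["p"],w["R"]
d=viewer.capture("wrist");s=viewer.capture("side");c=viewer.capture("scene")
print("wrist tip1",wcast(d,[[317,193]],.140,p,R))
print("side tips",cast(s,[[249.4,223.8],[234.6,238.8]],.142))
print("scene tips",cast(c,np.array([(185,150),(270,240)])/5+[185,115],.142))
f=wcast(d,np.array([(188,62),(97,435)])/4+[160,130],.148,p,R);print("plate",f,np.degrees(np.arctan2(*(f[0]-f[1])[:2])))
# prong1 line in wrist (z varies): at plate (192,108)
g=wcast(d,np.array([[192,108],[628,252]])/4+[160,130],.14,p,R);e=g[0]-g[1];print(g,np.degrees(np.arctan2(e[1],e[0])),np.linalg.norm(e))
h=wcast(d,np.array([(745,100),(590,532)])/4+[160,130],.012,p,R);print("tray front edge",h,np.degrees(np.arctan2(*(h[0]-h[1])[:2])))
```

```text
wrist tip1 [[0.54904913 0.14212859 0.14      ]]
side tips [[0.54872412 0.14156127 0.142     ]
 [0.56075227 0.21840215 0.142     ]]
scene tips [[0.56218153 0.21123352 0.142     ]
 [0.54903171 0.13581229 0.142     ]]
plate [[0.65516181 0.11052746 0.148     ]
 [0.67015805 0.2027558  0.148     ]] -170.7645875978363
[[0.65473624 0.12185866 0.14      ]
 [0.54904913 0.14212859 0.14      ]] -10.857025028491723 0.10761336593115597
tray front edge [[0.4987927  0.11020338 0.012     ]
 [0.52560429 0.2698296  0.012     ]] -170.46532410895563
```

Run:
```python
from h import *
from scipy.optimize import least_squares
w=np.load("w1.npz");p,R=w["p"],w["R"]
d=viewer.capture("wrist");s=viewer.capture("side");c=viewer.capture("scene")
S=lambda a:np.array(a)/5+[160,200]
C=lambda a:np.array(a)/5+[185,115]
W=lambda a:np.array(a)/4+[160,130]
def tri(sp,cp,wp,x0):
    def f(X):
        o=[proj(s,X)[0]-S(sp),proj(c,X)[0]-C(cp)]
        if wp: o.append(wproj(d,X,p,R)[0]-W(wp))
        return np.concatenate(o)
    q=least_squares(f,x0);return q.x.round(4),q.fun.round(1)
J1=tri((243,98),(458,157),(190,108),[.65,.12,.14]);J2=tri((152,162),(370,78),(112,397),[.66,.2,.14])
T1=tri((445,120),(272,242),(628,252),[.55,.14,.14]);T2=tri((372,195),(188,152),None,[.55,.2,.14])
for q in(J1,J2,T1,T2):print(*q)
m=(T1[0]+T2[0])/2;j=(J1[0]+J2[0])/2;print(m,j,np.linalg.norm((j-m)[:2]),np.degrees(np.arctan2(*(j-m)[[1,0]])))
```

```text
[0.6566 0.1223 0.1338] [-0.2  0.3 -1.  -0.4 -0.1 -0.4]
[0.6704 0.1969 0.1346] [ 0.5  0.6 -0.6 -1.2 -0.1 -0.5]
[0.5495 0.1413 0.1402] [ 0.1  0.4 -1.8 -1.1 -0.3 -0.8]
[0.5638 0.2122 0.1383] [-0.2 -0.2 -0.2  0.2]
[0.55665 0.17675 0.13925] [0.6635 0.1596 0.1342] 0.10821758175084122 -9.118508136430135
```

Emit:
apply_moves([
  [0,[0.26,-0.84,0],0],
  [0,[0.26,-0.84,0],0],
  [0,[0.26,-0.84,0],0],
  [0,[0.26,-0.84,0],0],
  [0,[0.26,-0.84,0],0],
  [0,[0.26,-0.84,0],0],
  [0,[0.26,-0.84,0],0],
  [0,[0.27,-0.84,0],0],
  [0,[0.27,-0.84,0],0],
  [0,[0,0,0],0],
  [0,[0,0,0],0],
])

```text
time_s: 5.03
tcp_pos: [0.5204, -0.2397, 0.2815]
eef_rot: [180.0, 0.0, -172.1]
contact_force: [0.6, -0.2, 0.3]
gripper_width: 0.088
```

Run:
```python
from h import *
go([.52,-.24,.28],-172.1)
p,R=pose()
d=viewer.capture("wrist");cv2.imwrite("pics/w2.png",d["frame"]);np.savez("w2.npz",p=p,R=R)
g=cv2.cvtColor(d["frame"],cv2.COLOR_BGR2GRAY)
print(wproj(d,[[.52,-.24,.171],[.52,-.24,.113]],p,R))
```

```text
t 5.025 p [ 0.5204 -0.2397  0.2815] rpy [ 179.99    0.   -172.12] w 0.088 F [ 0.6 -0.2  0.3]
shift units [ 0.008 -0.004  0.03 ] turn units -0.003
[[278.38315827 204.27779786]
 [278.29086697 190.53287456]]
```

View pics/w2.png

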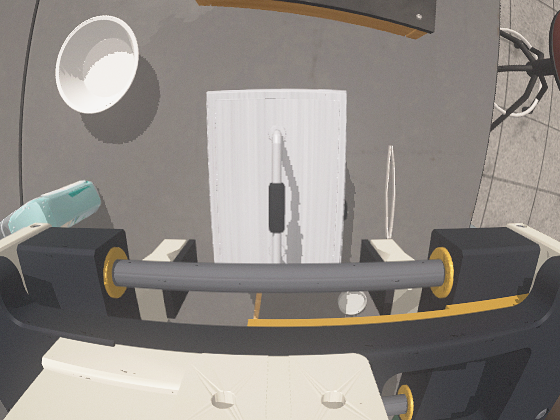

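Run:
```python
from h import *
w=np.load("w2.npz");p,R=w["p"],w["R"]
im=cv2.imread("pics/w2.png");d=viewer.capture("wrist")
m=(im.max(2)[170:245,255:300]<75).astype(np.uint8)
n,l,st,c=cv2.connectedComponentsWithStats(m);k=1+st[1:,4].argmax();print(st[k]+[255,170,0,0,0],c[k]+[255,170])
ys,xs=np.nonzero(l==k);print(cv2.minAreaRect(np.c_[xs,ys].astype(np.float32)))
for z in(.175,.17):print(wcast(d,[c[k]+[255,170]],z,p,R))
print("bar",wcast(d,[[276.5,150],[277.5,255]],.17,p,R))
lc=wcast(d,[[207,91],[346,91],],.113,p,R);print("lid corners",lc)
s=wcast(d,[c[k]+[255,170]],.173,p,R)[0]
go([s[0],s[1],.170-.0188])
```

```text
[276 212   8  20  25] [281.88 223.36]
((27.25731658935547, 52.51585388183594), (5.876991271972656, 20.248456954956055), 20.2248592376709)
[[ 0.5149264 -0.2248621  0.175    ]]
[[ 0.51464916 -0.22332162  0.17      ]]
bar [[ 0.52779025 -0.28521493  0.17      ]
 [ 0.51437524 -0.19341086  0.17      ]]
lid corners [[ 0.60458695 -0.33184751  0.113     ]
 [ 0.46694834 -0.35061588  0.113     ]]
t 5.125 p [ 0.5207 -0.239   0.2816] rpy [ 1.8000e+02  1.0000e-02 -1.7203e+02] w 0.0874 F [-0.3  0.3 -0. ]
shift units [0.075 0.308 2.609]
```

Run:
```python
from h import *
w=np.load("w2.npz");p,R=w["p"],w["R"]
im=cv2.imread("pics/w2.png");d=viewer.capture("wrist")
m=(im.max(2)[170:245,255:300]<120).astype(np.uint8)
n,l,st,c=cv2.connectedComponentsWithStats(m);k=1+st[1:,4].argmax();print(st[k]+[255,170,0,0,0],c[k]+[255,170])
for z in(.175,.17):print(wcast(d,[[277,207.5]],z,p,R))
s=wcast(d,[[277,207.5]],.174,p,R)[0]
go([s[0],s[1],.170-.0188])
```

```text
[269 183  16  50 758] [276.34168865 207.24802111]
[[ 0.52091151 -0.23807573  0.175     ]]
[[ 0.52074785 -0.23678603  0.17      ]]
t 5.175 p [ 0.5207 -0.2389  0.2817] rpy [ 1.8000e+02  1.0000e-02 -1.7202e+02] w 0.0878 F [0.6 0.3 0.3]
shift units [-0.007  0.022  2.61 ]
```

Emit:
apply_moves([
  [0,[0,0.01,0.4],0],
  [0,[0,0,0.4],0],
  [0,[0,0,0.4],0],
  [0,[0,0,0.4],0],
  [0,[0,0,0.4],0],
  [0,[0,0,0.4],0],
  [0,[0,0,0.25],0],
  [0,[0,0,0],0],
  [255,[0,0,0],0],
  [255,[0,0,0],0],
  [255,[0,0,0],0],
  [255,[0,0,0],0],
], squeeze=30)

```text
time_s: 6.68
tcp_pos: [0.5204, -0.2394, 0.1493]
eef_rot: [-180.0, 0.0, -172.1]
contact_force: [-0.5, 0.3, 0.5]
gripper_width: 0.0531
```

Emit:
apply_moves([
  [255,[0,0,0],0],
  [255,[0,0,0],0],
  [255,[0,0,0],0],
  [255,[0,0,0],0],
])

```text
time_s: 7.18
tcp_pos: [0.5205, -0.2393, 0.1491]
eef_rot: [-180.0, 0.0, -172.1]
contact_force: [-0.3, 0.2, -0.6]
gripper_width: 0.0138
```

Run:
```python
from h import *
go([.52,-.24,.28],-172.1)
d=viewer.capture("side");cv2.imwrite("pics/s2.png",cv2.resize(d["frame"][120:260,200:380],None,fx=4,fy=4))
```

```text
t 7.175 p [ 0.5205 -0.2393  0.1491] rpy [-1.8000e+02  1.0000e-02 -1.7208e+02] w 0.0138 F [-0.3  0.2 -0.6]
shift units [ 0.011 -0.012 -2.619] turn units 0.003
```

View pics/s2.png

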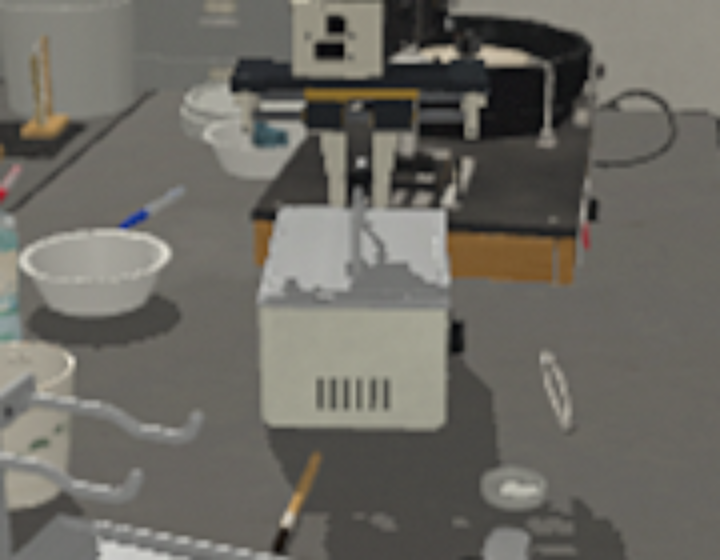

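Gripped at 13.8 mm, which matches the sleeve width. Next I lift straight up by 75 mm, slowly.

Emit:
apply_moves([
  [255,[0,0,-0.1],0],
  [255,[0,0,-0.1],0],
  [255,[0,0,-0.1],0],
  [255,[0,0,-0.15],0],
  [255,[0,0,-0.2],0],
  [255,[0,0,-0.25],0],
  [255,[0,0,-0.25],0],
  [255,[0,0,-0.25],0],
  [255,[0,0,-0.1],0],
  [255,[0,0,0],0],
])

```text
time_s: 8.48
tcp_pos: [0.5205, -0.2393, 0.2244]
eef_rot: [-180.0, 0.0, -172.1]
contact_force: [-0.4, 0.6, -2.4]
gripper_width: 0.0135
```

Run:
```python
from h import *
go([.45,.0,.224])
u=np.array([np.cos(np.radians(9.5)),-np.sin(np.radians(9.5)),0])
st=np.array([.581,.173,0])-.135*u;print(st)
go([st[0],st[1],.224],-189.5)
d=viewer.capture("scene");cv2.imwrite("pics/c2.png",d["frame"])
```

```text
t 8.475 p [ 0.5205 -0.2393  0.2244] rpy [-1.8000e+02  4.0000e-02 -1.7209e+02] w 0.0135 F [-0.4  0.6 -2.4]
shift units [0.737 4.934 0.007] 
[0.44785144 0.19528143 0.        ]
t 8.475 p [ 0.5205 -0.2393  0.2244] rpy [-1.8000e+02  4.0000e-02 -1.7209e+02] w 0.0135 F [-0.4  0.6 -2.4]
shift units [2.420e-01 8.808e+00 7.000e-03] turn units 2.902
```

View pics/c2.png

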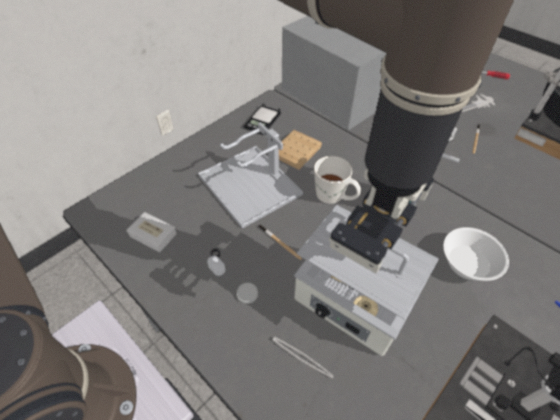

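Emit:
apply_moves([
  [255,[0,0.2,0],0],
  [255,[0,0.4,0],0],
  [255,[0.02,0.6,0],0],
  [255,[0.02,0.65,0],0],
  [255,[0.02,0.65,0],0],
  [255,[0.02,0.65,0],0],
  [255,[0.02,0.65,0],0],
  [255,[0.02,0.65,0],0],
  [255,[0.02,0.65,0],0],
  [255,[0.02,0.65,0],0],
  [255,[0.02,0.65,0],0],
  [255,[0.02,0.65,0],0],
])

```text
time_s: 10.02
tcp_pos: [0.4607, 0.1102, 0.224]
eef_rot: [180.0, 0.0, -172.0]
contact_force: [-0.5, -0.5, -2.2]
gripper_width: 0.0134
```

Emit:
apply_moves([
  [255,[0.02,0.65,0],0],
  [255,[0.02,0.6,0],0],
  [255,[0,0.3,0],0],
  [255,[0,0.16,0],0.3],
  [255,[0,0,0],0.5],
  [255,[0,0,0],0.5],
  [255,[0,0,0],0.5],
  [255,[0,0,0],0.5],
  [255,[0,0,0],0.4],
  [255,[0,0,0],0.2],
  [255,[0,0,0],0],
])

```text
time_s: 11.4
tcp_pos: [0.4479, 0.1929, 0.224]
eef_rot: [-180.0, -0.0, 170.5]
contact_force: [-0.3, 0.0, -3.3]
gripper_width: 0.0135
```

Run:
```python
from h import *
go([.4479,.1953,.158-.0188],-189.5)
p,R=pose()
d=viewer.capture("wrist");cv2.imwrite("pics/w3.png",d["frame"])
d=viewer.capture("side");cv2.imwrite("pics/s3.png",d["frame"])
```

```text
t 11.4 p [0.4479 0.1929 0.224 ] rpy [-180.     -0.    170.54] w 0.0135 F [-0.3  0.  -3.3]
shift units [0.008 0.048 1.697] turn units 0.007
```

View pics/s3.png

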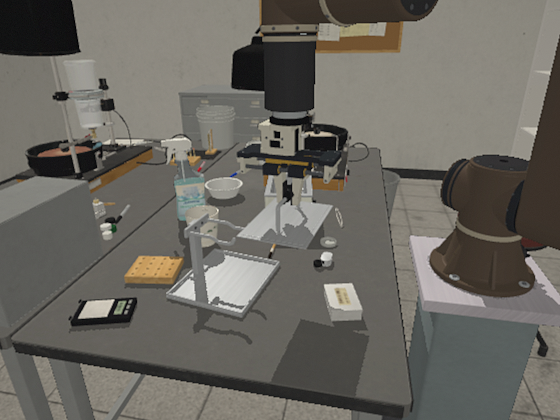

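View pics/w3.png

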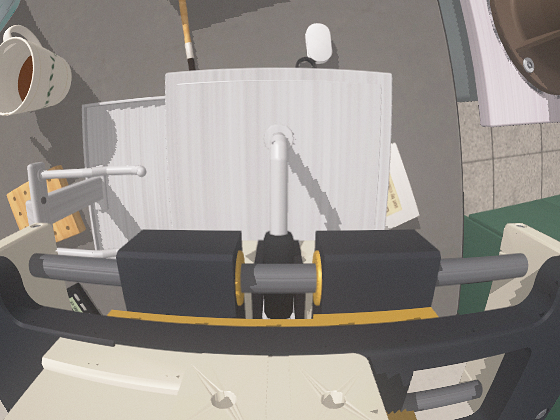

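Run:
```python
from h import *
p,R=pose();d=viewer.capture("wrist");cv2.imwrite("pics/z6.png",cv2.resize(d["frame"][150:270,20:170],None,fx=5,fy=5,interpolation=cv2.INTER_CUBIC))
for z in(.14,.144):
  for q in([140,172],[48,172]):
    X=wcast(d,[q],z,p,R);print(z,X,(X-p)@R)
s=viewer.capture("side");print(proj(s,[[.448,.193,.19]]))
```

```text
0.14 [[0.55024207 0.14171582 0.14      ]] [[-0.10920469 -0.03368658  0.08407384]]
0.14 [[0.64533026 0.12182481 0.14      ]] [[-0.20626825 -0.03769675  0.08407436]]
0.144 [[0.54835791 0.14146927 0.144     ]] [[-0.1073866  -0.03423907  0.08007383]]
0.144 [[0.64186795 0.12190839 0.144     ]] [[-0.20283922 -0.03818268  0.08007433]]
[[288.70290975 217.55542226]]
```

View pics/z6.png

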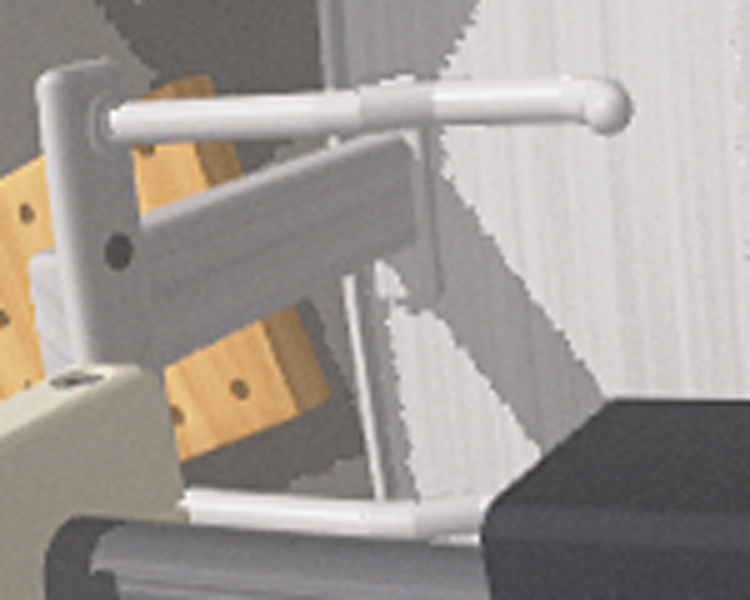

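Emit:
apply_moves([
  [255,[0,0.06,0.1],0],
  [255,[0,0,0.25],0],
  [255,[0,0,0.3],0],
  [255,[0,0,0.3],0],
  [255,[0,0,0.3],0],
  [255,[0,0,0.25],0],
  [255,[0,0,0.12],0],
  [255,[0,0,0],0],
  [255,[-0.1,0,0],0],
  [255,[-0.2,0,0],0],
  [255,[-0.25,0,0],0],
  [255,[-0.25,0,0],0],
])

```text
time_s: 13.1
tcp_pos: [0.4893, 0.1891, 0.1432]
eef_rot: [180.0, 0.0, 170.5]
contact_force: [0.3, -0.1, -2.8]
gripper_width: 0.0142
```

Run:
```python
from h import *
go([.581,.173,.162-.0188],-189.5)
p,R=pose()
d=viewer.capture("wrist");cv2.imwrite("pics/w4.png",d["frame"])
d=viewer.capture("side");cv2.imwrite("pics/s4.png",cv2.resize(d["frame"][160:320,160:360],None,fx=4,fy=3.7))
```

```text
t 13.1 p [0.4893 0.1891 0.1432] rpy [1.7999e+02 1.0000e-02 1.7050e+02] w 0.0142 F [ 0.3 -0.1 -2.8]
shift units [-1.862 -0.015 -0.   ] turn units 0.000
```

View pics/s4.png

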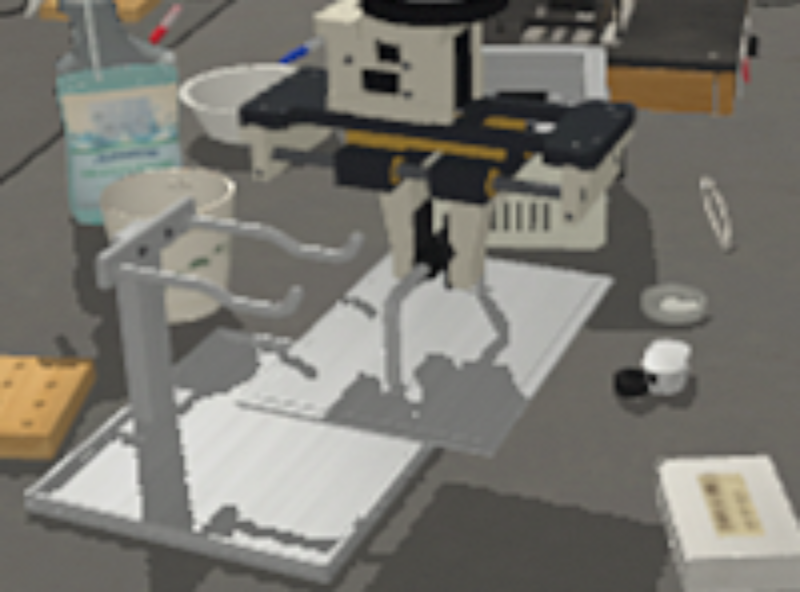

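View pics/w4.png

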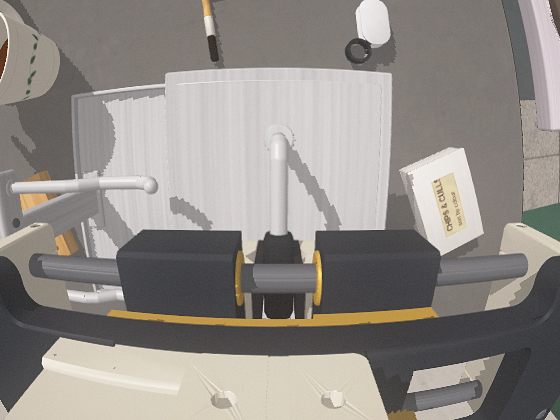

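Emit:
apply_moves([
  [255,[-0.2,0,0],0],
  [255,[-0.2,0,0],0],
  [255,[-0.2,0,0],0],
  [255,[-0.2,0,0],0],
  [255,[-0.2,0,0],0],
  [255,[-0.2,0,0],0],
  [255,[-0.2,0,0],0],
  [255,[-0.2,0,0],0],
  [255,[-0.16,0,0],0],
  [255,[-0.1,0,0],0],
  [255,[0,0,0],0],
])

```text
time_s: 14.58
tcp_pos: [0.58, 0.1738, 0.1429]
eef_rot: [-180.0, -0.0, 170.5]
contact_force: [-0.3, -0.2, -2.3]
gripper_width: 0.0136
```

Run:
```python
from h import *
go([.581,.173,.1345-.0188],-189.5)
p,R=pose()
d=viewer.capture("wrist");cv2.imwrite("pics/w5.png",cv2.resize(d["frame"][60:330,100:460],None,fx=2.2,fy=2.2))
d=viewer.capture("side");cv2.imwrite("pics/s5.png",cv2.resize(d["frame"][160:320,160:360],None,fx=4,fy=3.7))
```

```text
t 14.575 p [0.58   0.1738 0.1429] rpy [-1.7999e+02 -1.0000e-02  1.7049e+02] w 0.0136 F [-0.3 -0.2 -2.3]
shift units [-0.022 -0.012  0.544] turn units -0.001
```

View pics/s5.png

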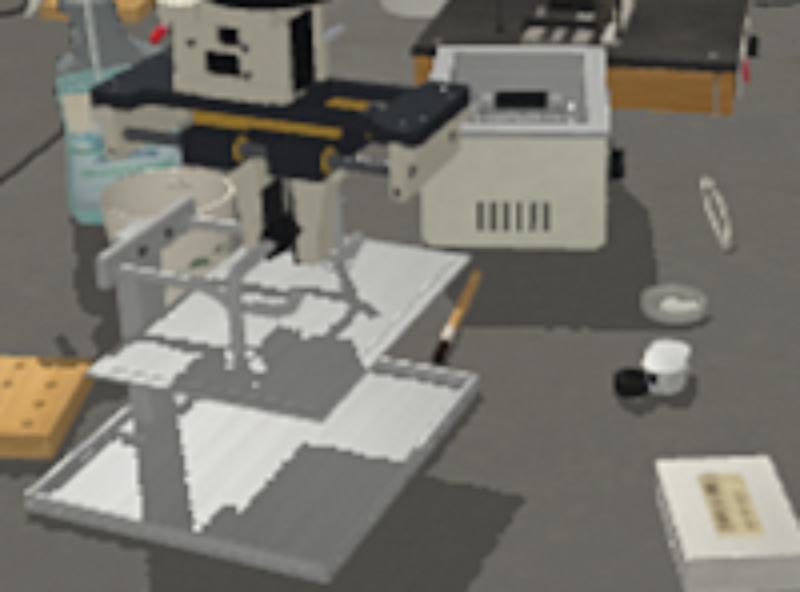

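View pics/w5.png

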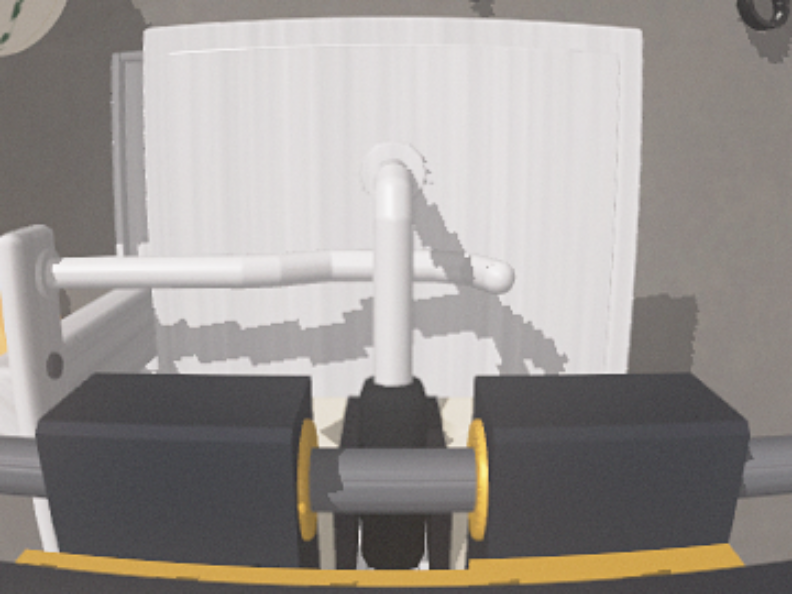

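Run:
```python
from h import *
p,R=pose();d=viewer.capture("wrist")
for q,z in(((497,275),.140),((330,265),.130),((330,265),.126),((245,270),.135),((55,272),.14)):
    X=wcast(d,[np.array(q)/2.2+[100,60]],z,p,R);print(q,z,((X-p)@R).round(4))
```

```text
(497, 275) 0.14 [[ 0.0245 -0.0371  0.003 ]]
(330, 265) 0.13 [[-0.0145 -0.0377  0.013 ]]
(330, 265) 0.126 [[-0.0148 -0.037   0.017 ]]
(245, 270) 0.135 [[-0.0344 -0.0375  0.008 ]]
(55, 272) 0.14 [[-0.0821 -0.0389  0.003 ]]
```

Emit:
apply_moves([
  [255,[0.02,0,0.06],0],
  [255,[0,0,0.08],0],
  [255,[0,0,0.08],0],
  [255,[0,0,0.08],0],
  [255,[0,0,0.06],0],
  [255,[0,0,0.06],0],
  [255,[0,0,0.06],0],
  [255,[0,0,0.04],0],
  [255,[0,0,0],0],
  [255,[0,0,0],0],
])

```text
time_s: 15.98
tcp_pos: [0.5789, 0.1741, 0.1172]
eef_rot: [180.0, 0.0, 170.5]
contact_force: [0.2, -0.0, -2.3]
gripper_width: 0.0135
```

Emit:
apply_moves([
  [255,[0,0,0.02],0],
  [255,[0,0,0.02],0],
  [255,[0,0,0],0],
])

```text
time_s: 16.35
tcp_pos: [0.579, 0.1741, 0.1157]
eef_rot: [180.0, 0.0, 170.5]
contact_force: [-1.9, 0.7, 3.5]
gripper_width: 0.0135
```

Run:
```python
from h import *
go([.581,.173,.1345-.0188],-189.5)
d=viewer.capture("side");cv2.imwrite("pics/s6.png",cv2.resize(d["frame"][190:290,170:290],None,fx=6,fy=6,interpolation=cv2.INTER_CUBIC))
```

```text
t 16.35 p [0.579  0.1741 0.1157] rpy [1.7998e+02 4.0000e-02 1.7052e+02] w 0.0135 F [-1.9  0.7  3.5]
shift units [-0.042 -0.016 -0.   ] turn units 0.004
```

View pics/s6.png

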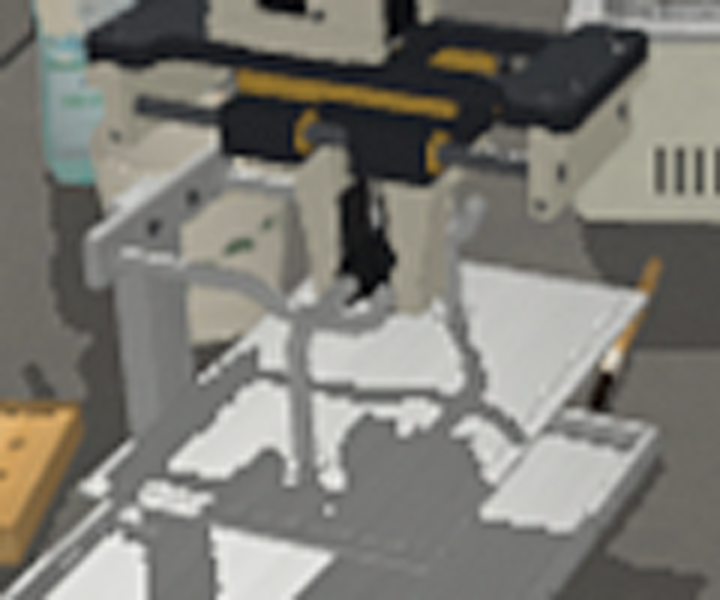

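Emit:
apply_moves([
  [255,[0,0,-0.06],0],
  [255,[0.05,0,0],0],
  [255,[0.05,0,0],0],
  [255,[0,0,0],0],
  [255,[0,0,0.04],0],
  [255,[0,0,0.04],0],
  [255,[0,0,0],0],
])

```text
time_s: 17.27
tcp_pos: [0.5742, 0.175, 0.1155]
eef_rot: [180.0, 0.1, 170.5]
contact_force: [-4.0, -0.1, 9.7]
gripper_width: 0.0138
```

Run:
```python
from h import *
go([.581,.173,.1345-.0188],-189.5)
```

```text
t 17.275 p [0.5742 0.175  0.1155] rpy [1.7998e+02 5.0000e-02 1.7054e+02] w 0.0138 F [-4.  -0.1  9.7]
shift units [-0.142 -0.017 -0.004] turn units 0.007
```

Emit:
apply_moves([
  [255,[0,0,-0.06],0],
  [255,[-0.04,0,0],0],
  [255,[-0.04,0,0],0],
  [255,[0,0,0],0],
  [255,[0,0,0.03],0],
  [255,[0,0,0.015],0],
  [255,[0,0,0],0],
])

```text
time_s: 18.15
tcp_pos: [0.5781, 0.1742, 0.1156]
eef_rot: [180.0, 0.0, 170.5]
contact_force: [-1.9, -0.9, 4.7]
gripper_width: 0.0134
```

Run:
```python
from h import *
go([.581,.173,.1345-.0188],-189.5)
p,R=pose()
d=viewer.capture("wrist");cv2.imwrite("pics/w7.png",cv2.resize(d["frame"][60:330,100:460],None,fx=2.2,fy=2.2))
```

```text
t 18.15 p [0.5781 0.1742 0.1156] rpy [1.7999e+02 4.0000e-02 1.7053e+02] w 0.0134 F [-1.9 -0.9  4.7]
shift units [-0.062 -0.014 -0.002] turn units 0.005
```

View pics/w7.png

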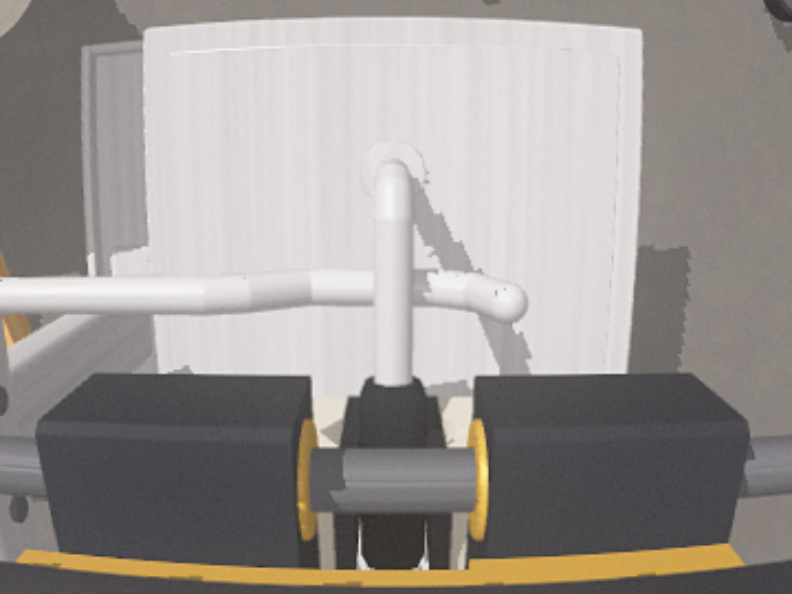

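The flat part of the prong spans columns 310 to 470 and the bar sits at 394, so it is centred. I'm releasing now.

Emit:
apply_moves([
  [205,[0,0,0],0],
  [195,[0,0,0],0],
  [180,[0,0,0],0],
  [160,[0,0,0],0],
  [140,[0,0,0],0],
  [140,[0,0,0],0],
  [140,[0,0,0],0],
  [140,[0,0,0],0],
])

```text
time_s: 19.2
tcp_pos: [0.5779, 0.1742, 0.1148]
eef_rot: [180.0, 0.0, 170.5]
contact_force: [0.6, -0.9, 0.7]
gripper_width: 0.0395
```

Run:
```python
from h import *
go([.581,.173,.1345-.0188],-189.5)
d=viewer.capture("side");cv2.imwrite("pics/s8.png",cv2.resize(d["frame"][190:290,170:290],None,fx=6,fy=6,interpolation=cv2.INTER_CUBIC))
```

```text
t 19.2 p [0.5779 0.1742 0.1148] rpy [180.     0.   170.51] w 0.0395 F [ 0.6 -0.9  0.7]
shift units [-0.066 -0.014 -0.018] turn units 0.002
```

View pics/s8.png

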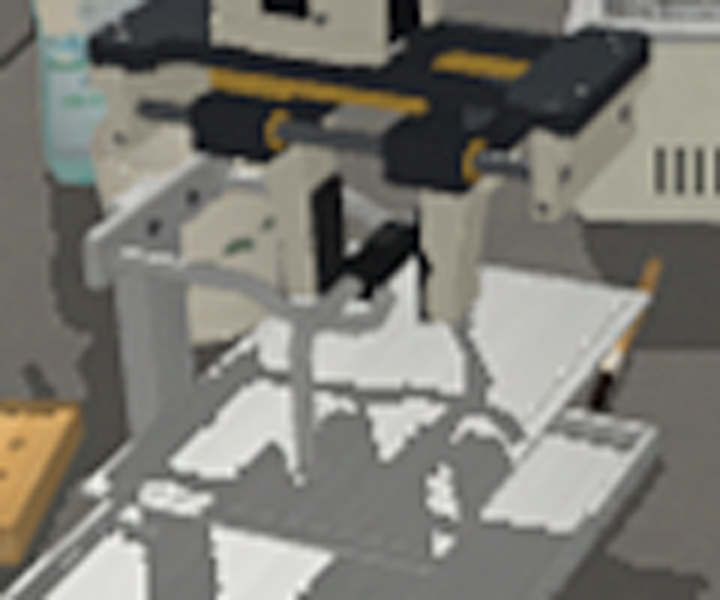

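Emit:
apply_moves([
  [140,[0,0,-0.15],0],
  [140,[0,0,-0.25],0],
  [140,[0,0,-0.3],0],
  [140,[0,0,-0.4],0],
  [140,[0,0,-0.6],0],
  [140,[0,0,-0.7],0],
  [140,[0,0,-0.7],0],
  [140,[0,0,-0.5],0],
  [140,[0,0,0],0],
])

```text
time_s: 20.38
tcp_pos: [0.5788, 0.1746, 0.2986]
eef_rot: [179.8, 0.3, 170.5]
contact_force: [-0.3, -0.1, -0.6]
gripper_width: 0.0394
```

Run:
```python
from h import *
go([.50,-.24,.295],97.9)
d=viewer.capture("side");cv2.imwrite("pics/s9.png",cv2.resize(d["frame"][160:320,160:360],None,fx=4,fy=3.7,interpolation=cv2.INTER_CUBIC))
d=viewer.capture("scene");cv2.imwrite("pics/c9.png",cv2.resize(d["frame"][120:370,180:440],None,fx=3,fy=2.4,interpolation=cv2.INTER_CUBIC))
```

```text
t 20.375 p [0.5788 0.1746 0.2986] rpy [179.8    0.26 170.52] w 0.0394 F [-0.3 -0.1 -0.6]
shift units [ 0.19  -8.438  0.042] turn units 12.104
```

View pics/s9.png

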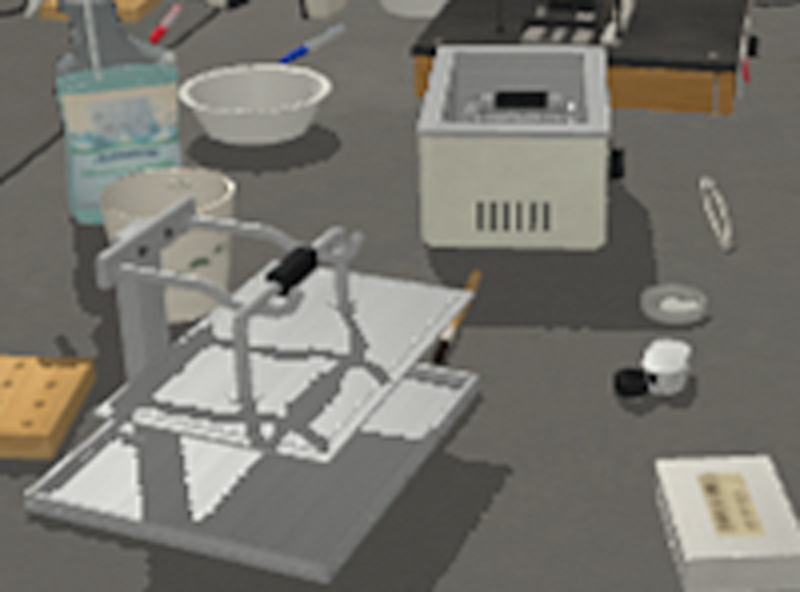

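View pics/c9.png

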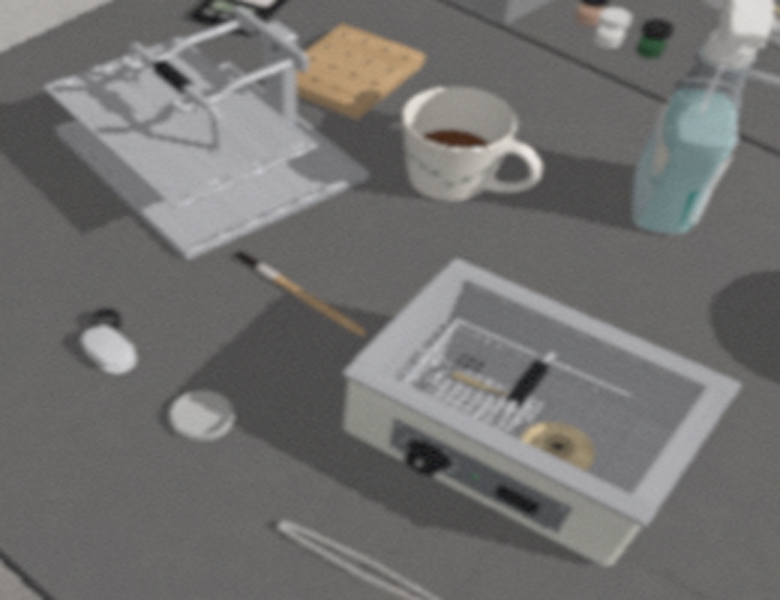

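The lid is hanging level on both prongs, and the basket's sleeve is visible at scene pixel (357,277). Moving over there and turning.

Emit:
apply_moves([
  [0,[0.02,-0.8,0],0],
  [0,[0.02,-0.85,0],0],
  [0,[0.02,-0.85,0],0],
  [0,[0.02,-0.85,0],0],
  [0,[0.02,-0.85,0],0],
  [0,[0.02,-0.85,0],0],
  [0,[0.02,-0.85,0],0],
  [0,[0.02,-0.85,0],0],
  [0,[0.02,-0.85,0],0],
  [0,[0,-0.84,0],0],
])

```text
time_s: 21.72
tcp_pos: [0.4985, -0.2417, 0.2941]
eef_rot: [180.0, -0.1, 170.5]
contact_force: [0.8, -0.4, 0.0]
gripper_width: 0.0878
```

Emit:
apply_moves([
  [0,[0,0,0],1],
  [0,[0,0,0],1],
  [0,[0,0,0],1],
  [0,[0,0,0],1],
  [0,[0,0,0],1],
  [0,[0,0,0],1],
  [0,[0,0,0],1],
  [0,[0,0,0],1],
  [0,[0,0,0],1],
  [0,[0,0,0],1],
  [0,[0,0,0],1],
  [0,[0,0,0],1],
])

```text
time_s: 23.22
tcp_pos: [0.4989, -0.2404, 0.2939]
eef_rot: [-179.9, -0.0, 98.3]
contact_force: [0.8, -0.3, -0.3]
gripper_width: 0.0876
```

Emit:
apply_moves([
  [0,[0,0,0],0.1],
  [0,[0,0,0],0],
  [0,[0,0,0],0],
])

```text
time_s: 23.6
tcp_pos: [0.4993, -0.2405, 0.2946]
eef_rot: [-180.0, -0.0, 98.0]
contact_force: [-0.6, 0.2, -0.5]
gripper_width: 0.088
```

Run:
```python
from h import *
go([.52,-.24,.28],97.9)
p,R=pose()
d=viewer.capture("wrist");cv2.imwrite("pics/w10.png",d["frame"]);np.savez("w10.npz",p=p,R=R)
c=viewer.capture("scene");print(cast(c,[[357.3,277.5]],.101))
print(wproj(d,[[.52,-.24,.106]],p,R))
```

```text
t 23.6 p [ 0.4993 -0.2405  0.2946] rpy [-1.7998e+02 -1.0000e-02  9.7980e+01] w 0.088 F [-0.6  0.2 -0.5]
shift units [-0.048  0.411  0.292] turn units 0.014
[[ 0.52154653 -0.23317584  0.101     ]]
[[274.93151281 206.66495585]]
```

View pics/w10.png

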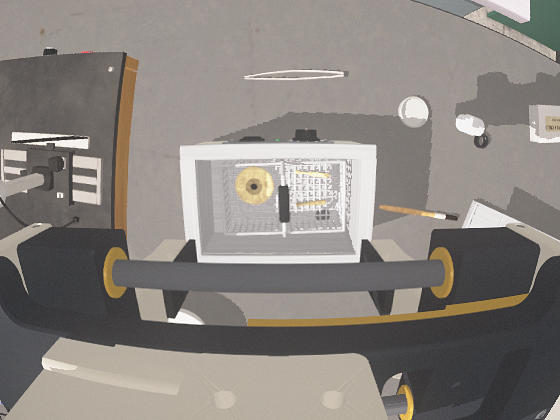

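Run:
```python
from h import *
im=cv2.imread("pics/w10.png")
cv2.imwrite("pics/z10.png",cv2.resize(im[140:265,180:380],None,fx=4,fy=4,interpolation=cv2.INTER_CUBIC))
w=np.load("w10.npz");p,R=w["p"],w["R"];d=viewer.capture("wrist")
m=(im.max(2)[175:235,270:300]<70).astype(np.uint8)
n,l,st,c=cv2.connectedComponentsWithStats(m);k=1+st[1:,4].argmax();c=c[k]+[270,175];print(st[k]+[270,175,0,0,0],c)
ys,xs=np.nonzero(l==k);print(cv2.minAreaRect(np.c_[xs,ys].astype(np.float32)))
for z in(.106,.103,.099):print(wcast(d,[c],z,p,R))
```

```text
[287 186   1   1   1] [287. 186.]
((17.0, 11.0), (0.0, 0.0), 0.0)
[[ 0.49535044 -0.23020952  0.106     ]]
[[ 0.49590142 -0.23004716  0.103     ]]
[[ 0.49663605 -0.22983067  0.099     ]]
```

View pics/z10.png

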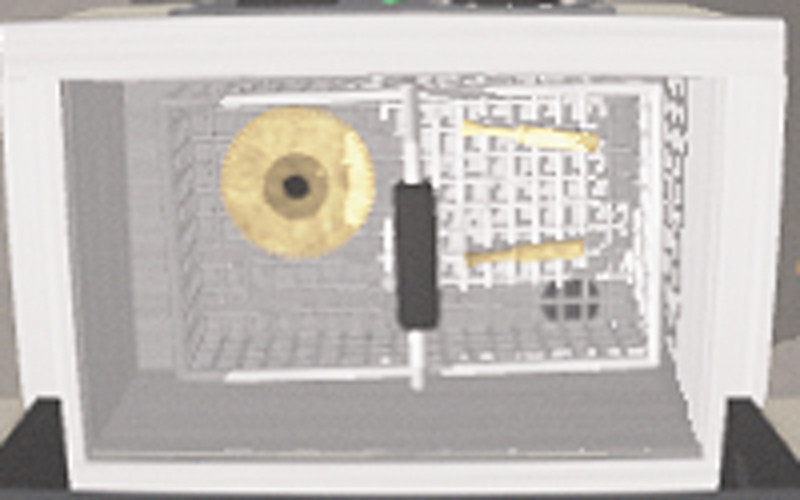

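Run:
```python
from h import *
w=np.load("w10.npz");p,R=w["p"],w["R"];d=viewer.capture("wrist")
g=lambda a:np.array([a])/4+[180,140]
for z in(.106,.103):print(wcast(d,g((417,255)),z,p,R))
a=wcast(d,g((414,188)),.106,p,R)[0];b=wcast(d,g((419,322)),.106,p,R)[0];e=a-b
print(np.degrees(np.arctan2(e[1],e[0])),np.linalg.norm(e))
for r1,r2,z in(((222,102),(645,88),.075),((230,377),(640,368),.075)):
    a=wcast(d,g(r1),z,p,R)[0];b=wcast(d,g(r2),z,p,R)[0];e=b-a;print(a,b,np.degrees(np.arctan2(e[1],e[0]))-90)
s=wcast(d,g((417,255)),.104,p,R)[0]
go([s[0],s[1],.100-.0188],100)
```

```text
[[ 0.51532914 -0.23034399  0.106     ]]
[[ 0.51605355 -0.23018279  0.103     ]]
-169.73641032334976 0.03784152767470619
[ 0.48498342 -0.29168408  0.075     ] [ 0.46339896 -0.16936969  0.075     ] 10.007784585656026
[ 0.56899628 -0.28013961  0.075     ] [ 0.54885494 -0.15509427  0.075     ] 9.150169572768519
t 23.8 p [ 0.4994 -0.2405  0.2948] rpy [180.    -0.    97.94] w 0.0875 F [0.1 0.  0.1]
shift units [0.158 0.353 4.272] turn units -0.344
```

Emit:
apply_moves([
  [110,[0,0,0],-0.34],
  [110,[0,0,0],0],
  [110,[0,0,0],0],
])

```text
time_s: 24.18
tcp_pos: [0.4994, -0.2405, 0.2948]
eef_rot: [-180.0, -0.0, 99.9]
contact_force: [1.2, -0.4, 0.4]
gripper_width: 0.0633
```

Run:
```python
from h import *
go([.518,-.231,.100-.0188],100)
```

```text
t 24.175 p [ 0.4994 -0.2405  0.2948] rpy [-180.     -0.     99.95] w 0.0633 F [ 1.2 -0.4  0.4]
shift units [0.123 0.399 4.272] turn units -0.009
```

Going down to z = 0.14 first, then another look.

Emit:
apply_moves([
  [110,[0.12,0.4,0],0],
  [110,[0,0,0.4],0],
  [110,[0,0,0.5],0],
  [110,[0,0,0.5],0],
  [110,[0,0,0.5],0],
  [110,[0,0,0.5],0],
  [110,[0,0,0.4],0],
  [110,[0,0,0.2],0],
  [110,[0,0,0],0],
  [110,[0,0,0],0],
])

```text
time_s: 25.42
tcp_pos: [0.5188, -0.2312, 0.1456]
eef_rot: [179.9, 0.0, 100.0]
contact_force: [0.7, -0.0, 0.6]
gripper_width: 0.0499
```

Run:
```python
from h import *
go([.518,-.231,.100-.0188],100)
p,R=pose()
d=viewer.capture("wrist");cv2.imwrite("pics/w11.png",d["frame"]);np.savez("w11.npz",p=p,R=R)
print(wproj(d,[[.518,-.231,.106],[.518,-.231,.09]],p,R))
d=viewer.capture("side");cv2.imwrite("pics/s11.png",cv2.resize(d["frame"][120:240,230:350],None,fx=5,fy=5,interpolation=cv2.INTER_CUBIC))
```

```text
t 25.425 p [ 0.5188 -0.2312  0.1456] rpy [1.7994e+02 3.0000e-02 9.9970e+01] w 0.0499 F [ 0.7 -0.   0.6]
shift units [ 0.007 -0.017  1.288] turn units -0.005
[[276.99879401 232.04644718]
 [277.08050714 224.47734807]]
```

View pics/w11.png

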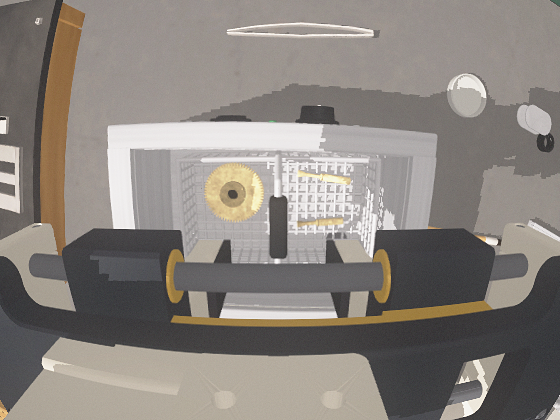

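View pics/s11.png

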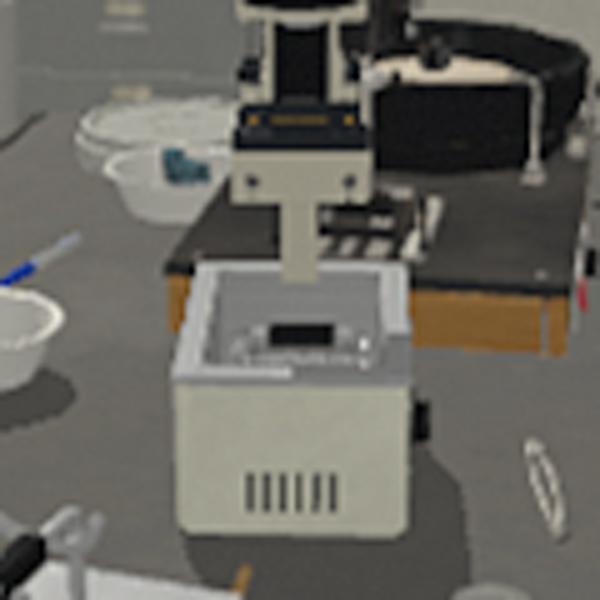

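Emit:
apply_moves([
  [110,[0,-0.01,0.2],0],
  [110,[0,0,0.25],0],
  [110,[0,0,0.25],0],
  [110,[0,0,0.25],0],
  [110,[0,0,0.2],0],
  [110,[0,0,0.15],0],
  [110,[0,0,0],0],
  [110,[0,0,0],0],
])

```text
time_s: 26.52
tcp_pos: [0.5179, -0.2313, 0.0802]
eef_rot: [180.0, 0.0, 100.0]
contact_force: [-0.5, -0.1, 0.8]
gripper_width: 0.0499
```

Emit:
apply_moves([
  [200,[0,0,0],0],
  [200,[0,0,0],0],
  [205,[0,0,0],0],
  [210,[0,0,0],0],
  [215,[0,0,0],0],
  [225,[0,0,0],0],
  [255,[0,0,0],0],
  [255,[0,0,0],0],
  [255,[0,0,0],0],
  [255,[0,0,0],0],
], squeeze=45)

```text
time_s: 27.78
tcp_pos: [0.5176, -0.2313, 0.0798]
eef_rot: [-180.0, 0.0, 99.9]
contact_force: [0.2, -1.2, -0.7]
gripper_width: 0.0115
```

Run:
```python
from h import *
go([.518,-.231,.2],100)
d=viewer.capture("side");cv2.imwrite("pics/s12.png",cv2.resize(d["frame"][120:240,230:350],None,fx=5,fy=5,interpolation=cv2.INTER_CUBIC))
```

```text
t 27.775 p [ 0.5176 -0.2313  0.0798] rpy [-180.      0.     99.95] w 0.0115 F [ 0.2 -1.2 -0.7]
shift units [ 0.004  0.009 -2.404] turn units -0.009
```

View pics/s12.png

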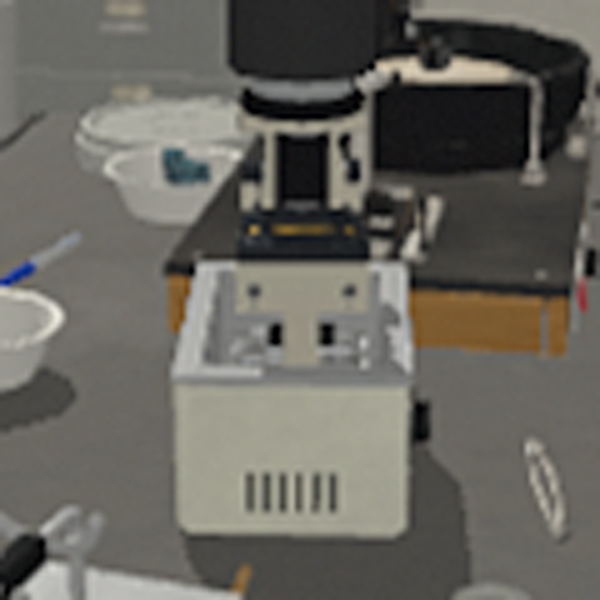

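Emit:
apply_moves([
  [255,[0,0,-0.04],0],
  [255,[0,0,-0.06],0],
  [255,[0,0,-0.08],0],
  [255,[0,0,-0.1],0],
  [255,[0,0,-0.1],0],
  [255,[0,0,-0.06],0],
  [255,[0,0,0],0],
])

```text
time_s: 28.7
tcp_pos: [0.5178, -0.2313, 0.1022]
eef_rot: [180.0, 0.0, 100.0]
contact_force: [-0.4, -0.8, -3.2]
gripper_width: 0.0118
```

Run:
```python
from h import *
go([.518,-.231,.2],100);print(get_state()["moment"])
d=viewer.capture("wrist");cv2.imwrite("pics/w13.png",d["frame"])
```

```text
t 28.7 p [ 0.5178 -0.2313  0.1022] rpy [1.7996e+02 1.0000e-02 9.9950e+01] w 0.0118 F [-0.4 -0.8 -3.2]
shift units [ 0.004  0.007 -1.957] turn units -0.008
[ 0.01254765 -0.17578218  0.01357908]
```

View pics/w13.png

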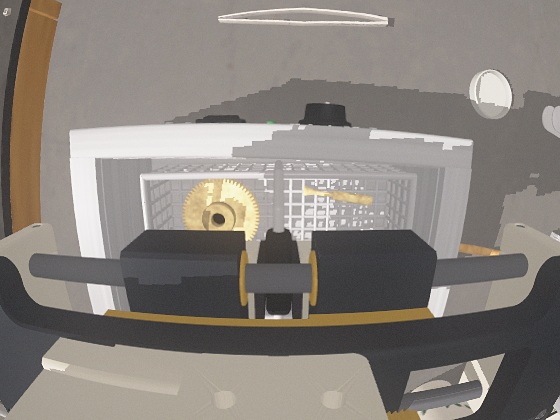

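Lifted cleanly and still level; continuing up.

Emit:
apply_moves([
  [255,[0,0,-0.1],0],
  [255,[0,0,-0.16],0],
  [255,[0,0,-0.2],0],
  [255,[0,0,-0.22],0],
  [255,[0,0,-0.22],0],
  [255,[0,0,-0.22],0],
  [255,[0,0,-0.22],0],
  [255,[0,0,-0.2],0],
  [255,[0,0,-0.15],0],
  [255,[0,0,-0.1],0],
  [255,[0,0,-0.04],0],
  [255,[0,0,0],0],
])

```text
time_s: 30.25
tcp_pos: [0.5176, -0.2312, 0.1932]
eef_rot: [-180.0, -0.0, 100.0]
contact_force: [-0.5, 0.9, -4.4]
gripper_width: 0.012
```

Run:
```python
from h import *
go([.519,-.238,.194],100)
for n in("side","scene","wrist"):
    d=viewer.capture(n);f=d["frame"]
    if n=="side":f=cv2.resize(f[120:240,230:350],None,fx=5,fy=5,interpolation=cv2.INTER_CUBIC)
    if n=="scene":f=cv2.resize(f[180:380,260:460],None,fx=3,fy=3,interpolation=cv2.INTER_CUBIC)
    cv2.imwrite(f"pics/e_{n}.png",f)
```

```text
t 30.25 p [ 0.5176 -0.2312  0.1932] rpy [-1.7999e+02 -1.0000e-02  9.9950e+01] w 0.012 F [-0.5  0.9 -4.4]
shift units [-0.139  0.005 -0.016] turn units -0.008
```

View pics/e_side.png

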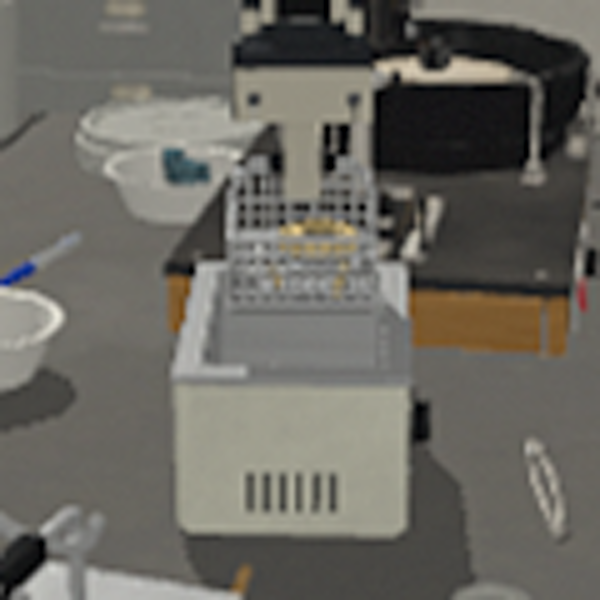

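View pics/e_scene.png

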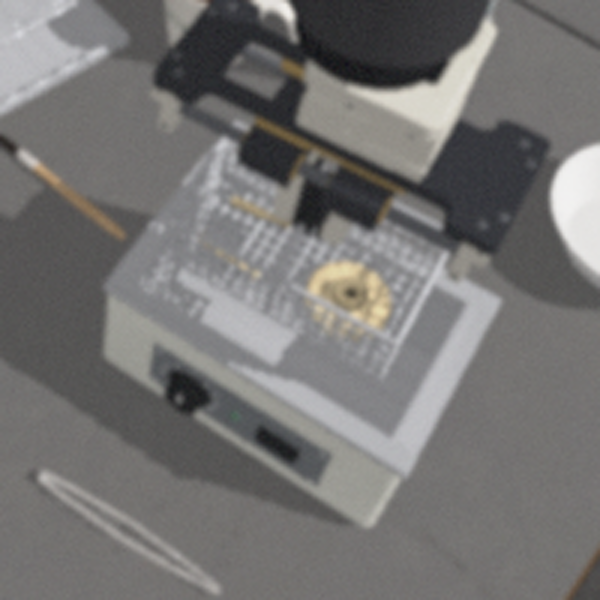

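View pics/e_wrist.png

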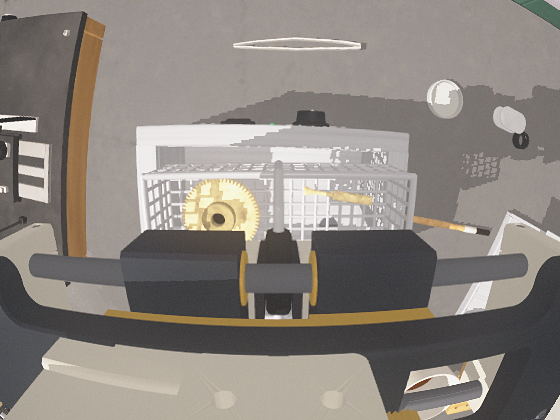

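The gear and both dops are in the basket, which is level about 33 mm above the rim. I'll centre it gently by 7 mm over the tank and let it settle.

Emit:
apply_moves([
  [255,[-0.03,0,0],0],
  [255,[-0.04,0,0],0],
  [255,[-0.04,0,0],0],
  [255,[-0.03,0,0],0],
  [255,[0,0,0],0],
  [255,[0,0,0],0],
  [255,[0,0,0],0],
  [255,[0,0,0],0],
  [255,[0,0,0],0],
  [255,[0,0,0],0],
  [255,[0,0,0],0],
  [255,[0,0,0],0],
])

```text
time_s: 31.9
tcp_pos: [0.5188, -0.2381, 0.1933]
eef_rot: [-180.0, -0.0, 100.0]
contact_force: [-0.6, -0.1, -3.7]
gripper_width: 0.0117
```

Run:
```python
from h import *
go([.519,-.238,.194],100);print(np.abs(get_state()["qd"]).max())
d=viewer.capture("side");cv2.imwrite("pics/f_side.png",cv2.resize(d["frame"][120:330,150:360],None,fx=3.5,fy=2.8,interpolation=cv2.INTER_CUBIC))
d=viewer.capture("wrist");cv2.imwrite("pics/f_wrist.png",d["frame"])
```

```text
t 31.9 p [ 0.5188 -0.2381  0.1933] rpy [-180.     -0.     99.95] w 0.0117 F [-0.6 -0.1 -3.7]
shift units [ 0.002  0.005 -0.015] turn units -0.008
0.0870395860983686
```

View pics/f_side.png

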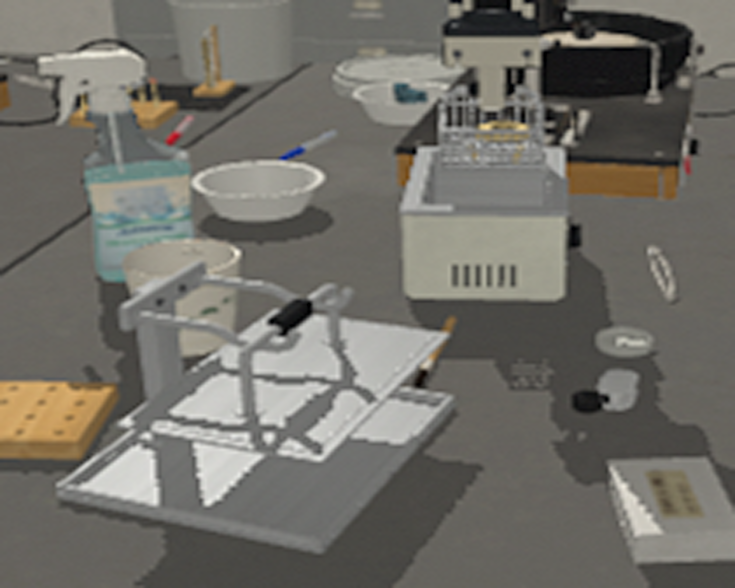

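View pics/f_wrist.png

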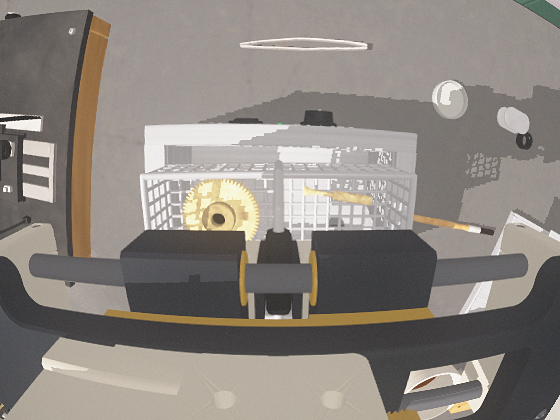

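The lid hangs on both prongs. The basket is held level over the open tank, with its load in the same place as before the last shift. Handing in.

```bash
python3 -c "
from plant import close_job
print(close_job())"
```

```text
the job is handed in; nothing more can be done
None
```

I hung the lid by its bow handle on the two prongs. I then lifted the basket by its bail, and the arm is holding it still over the open tank. The job was handed in at about 32 s, with no verdict given.

**Final checks**
- **Lid:** it hangs level, with the bar near the middle of the flat seat. My estimates of the seat position disagreed by about 5 mm. I set the bar down twice and centred it from the wrist picture before letting go.
- **Basket:** its underside is about 33 mm above the rim, worked out from how far the arm rose. The tool is vertical to within 0.1°, and the grip is 11.7 mm wide, as expected for the sleeve.
- **Parts:** after the lift, the gear and both dop sticks showed in the pictures. In the last wrist picture the gripper hides one dop; the gear and the other dop are where they were before the final 7 mm shift.
- **Force:** the wrist force readings I saw stayed under 12 N.
- **Everything else:** nothing else on the bench was touched, and it all looks where it was. I compared this by eye only.

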